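Set the rope-size lever of a wire-rope measuring machine to the third click

ROBOT

A 7-joint arm with a two-finger parallel gripper is mounted at the origin on the work surface. World frame = base frame: x ahead of the robot, y to its left, z up, the work surface at z = 0. Lengths are in m, angles in rad, forces in N, time in s.
With the tool pointing down it reaches from about 0.35 to 0.9 m from the base axis. Payload 8.1 kg.
Tool frame: the origin (TCP) lies between the finger pads; the fingertips stand 17 mm ahead of it and the grasp point (between the pads) lies 2 mm behind it; z points along the fingers, y is the direction in which the jaws open and shut (so a half turn about z gives the same grasp; the last joint's range is limited). The gripper opens to 92 mm and grips with 3 to 60 N. Pads are 19 mm wide; open, the fingers measure 130 mm over their backs; the gripper's body (75 mm by 190 mm) begins 47 mm behind the grasp point.
Start: joints at [-1.352, 0.434, 0.025, 1.573, -0.012, 1.134, -0.075], TCP at [0.198, 0.593, 0.214] pointing down, gripper open.
Joint ranges: [-2.62, 2.62], [-0.44, 2.09], [-1.27, 1.32], [0.08, 2.57], [-1.32, 4.46], [0.12, 2], [-2.74, 2.74]. Speed limits (rad/s): [2.22, 2.22, 3.01, 3.01, 3.14, 3.14, 3.14].

INTERFACE

Orientations are given as a rotation vector (axis times angle).
In Python, from cell import arm gives the robot as it stands. The module is installed in compiled form; this text tells all that it offers.
- The arm moves only by the shell command python3 -m crank 'ROWS' [FORCE]. ROWS is JSON, a list of rows, each a list of 5 numbers: the opening, from 0 (shut) to 1 (fully open), then the shift along the world's x, y, z normalised to -1 to 1, where 1 is 40 cm, then the turn about the world's z normalised to -1 to 1, where 1 is 60 degrees. In form: [[fingers, tx, ty, tz, twist], ...]. A call has exactly 8 rows; each row shifts and turns the commanded pose from where the row before left it; what a row does not reach is not made up. A row lasts 1/12 s, in which the tool goes at most 41.7 mm and 7.16 degrees, less where a joint would pass 70% of its speed; a pose out of reach is approached as far as the arm can. A call with a number of a shift or a turn outside -1 to 1 is refused whole. A call with a gripper value outside its range is refused whole. The fingers move at their own pace and stop on an object; FORCE is the grip in N (left out, the last holds). Time passes only in rows, so rows that do not move let the fingers close, or fill a call up. It gives the time, the measured TCP pose, the force and the opening at its end, in the units of the state.
- arm.observe(): the state, without advancing time (a new reading comes with each control period).
- arm.get_image(name): name is "scene" or "top"; returns the picture (480x640x3 uint8, red, green, blue); there is no depth.
- arm.get_calibration(name): a dict with "intrinsics" (3x3 intrinsics, pixels), "extrinsics" (4x4, takes a point from camera to world coordinates). Camera axes: x right, y down, z forward; pixel columns grow to the right and rows downward; lengths in m; the calibration is good to about 2 mm. A picture is of the moment at which its call begins. get_calibration takes no time and is no camera call.
- arm.sign_off(): hands the job in, once; it reports no verdict.
The state is a dict: "clock": time; "joints": joint angles; "dq": joint speeds; "joint_efforts": joint torques, N m; "position": TCP position; "ee_rot": TCP orientation; "force": force on the tool from outside, world axes, zero at the start; "ft_torque": the same for the moment, N m; "width": opening from 0.0 (shut) to 1.0 (fully open).
Only numpy, scipy, OpenCV 4.12 (cv2) and the standard library are available. Lean on these libraries where they do the work, as an engineer would, in place of code of your own. Each camera call takes 0.05 s, during which the arm holds its last target.

TASK

The rope-size lever of the wire-rope measuring machine has been left anywhere in its swing: with the fingertips push its black knob back to the closed end, where the pinch roller meets the measuring wheel. Then push it open again by three clicks, counted from closed, leave it resting in the third notch and come away. Push gently, never take the lever between the fingers, and leave the loose hardware on the bench alone.

Things in the scene. Friction and masses are not known exactly. Their poses are not given: they have to be found in the camera images.
- meter: Wire-rope measuring machine bolted to the bench: green base 260 x 250 x 12 mm (x -125 to 135 mm), 96 mm wheel under a grey counter box (top 118 mm high) on the far side, lever over a steel notch quadrant on the robot's side. Origin: bench surface below the lever's vertical pivot. x points away from the robot to the wheel, y to the robot's left; yaw up to 15 degrees.
- size_lever (a joint): Lever angle about the vertical pivot, rad. 0 = closed: knob at the left (+y) end of its swing, roller on the wheel. Grows as the knob swings to the right (-y), anticlockwise from above. Notches every 0.14 from 0 to 0.84: third click = 0.42. Stops just past the end notches. In the machine's frame the knob lies from the pivot along (-cos a, -sin a), a = value - 0.42.
- knob (a point): Centre of the flat top of the black knob on the lever's end, 128 mm above the bench. The knob is an upright cylinder 26 mm across, from 80 to 128 mm above the bench on a 12 mm stem; its axis is 140 mm from the pivot, so a click moves it 20 mm along the arc. The space on both sides of it is free.
- lever_arm: The lever: flat metal bar (22 mm wide, top 70 mm above the bench), knob, and crank with pinch roller. Origin on the pivot axis at bench height; its -x axis points along the bar to the knob. A ball barrel 17 mm across stands on the bar up to 86 mm above the bench, 100 mm from the pivot.
- detent (a point): The sprung ball under the lever, 100 mm from the pivot, riding over ridges midway between the notches. Leaving a notch takes about 5 N at the knob, less towards the ridge; past the ridge the lever snaps by itself into the next notch and stays; short of it, it falls back when let go (right on a ridge it can stick).
- clip: Bystander: steel wire-rope clip standing on its nuts, 26 x 52 mm, 72 mm tall, left of the machine. Origin at the centre of its underside.
- shackle: Bystander: steel bow shackle lying flat, about 95 x 90 mm, 28 mm high, right of the machine. Origin under the middle of its pin.
- bolt: Bystander: hex bolt standing on its head, head 34 mm across, 93 mm tall, right of the machine towards the robot. Origin at the centre of its underside.
- spanner: Bystander: combination spanner lying flat, 180 mm long, left of the machine at the far side. Origin under its middle.

How it is judged:
By the outcome, as a careful person would: the job done as asked, in the order asked, and still so for the second after the job is handed in, with the robot touching nothing.
It also fails if it takes over 48 s, if anything falls off the work surface, if the arm or the gripper's body presses on something with over 40 N, if the wrist force passes 120 N, or if a joint passes its speed limit or range.

## Working session

There is one attempt and no reset: what is moved stays moved. The work goes in short steps, Python scripts to look and compute and a shell command to move; the robot and the scene stay as the last step left them, time stands still between calls to the robot, and variables do not carry over. Pictures are saved under pics/ and viewed, and the job is handed in when it is done.

```bash
mkdir -p pics
python3 - <<'E'
from cell import arm
import cv2,numpy as np
print(arm.observe())
for n in("scene","top"):
    im=arm.get_image(n);cv2.imwrite(f"pics/{n}0.png",im[:,:,::-1]);c=arm.get_calibration(n);print(n,np.round(c["intrinsics"],2).tolist(),np.round(c["extrinsics"],4).tolist())
E
```

```text
{'clock': 0.0, 'joints': array([-1.35161491,  0.4352206 ,  0.02497289,  1.57411063, -0.01159313,
        1.13400266, -0.07508567]), 'dq': array([-0.00120691, -0.00025679, -0.00092821, -0.00099689,  0.00138997,
        0.00119761, -0.00024552]), 'joint_efforts': array([-7.18332212e-04, -6.67857027e+01,  9.84517671e-01, -3.14460468e+01,
       -6.05532154e-02,  4.29262931e-02,  1.50303840e-04]), 'position': array([0.19754841, 0.59238664, 0.21294124]), 'ee_rot': array([-5.03339708e-01, -3.10090027e+00,  2.50194298e-03]), 'force': array([-0.69897553,  0.23425454,  0.10933682]), 'ft_torque': array([-0.04898924, -0.01657362,  0.04148822]), 'width': 0.9973352073124868}
scene [[562.09, 0.0, 316.34], [0.0, 562.09, 231.93], [0.0, 0.0, 1.0]] [[0.336, 0.7509, -0.5686, 1.1689], [0.9417, -0.2581, 0.2158, -0.1828], [0.0153, -0.608, -0.7938, 0.8325], [0.0, 0.0, 0.0, 1.0]]
top [[526.72, 0.0, 310.38], [0.0, 526.72, 233.2], [0.0, 0.0, 1.0]] [[-0.0211, -0.9851, 0.1706, 0.4534], [-0.9997, 0.0235, 0.0119, 0.0341], [-0.0157, -0.1703, -0.9853, 1.0178], [0.0, 0.0, 0.0, 1.0]]
```

View pics/scene0.png

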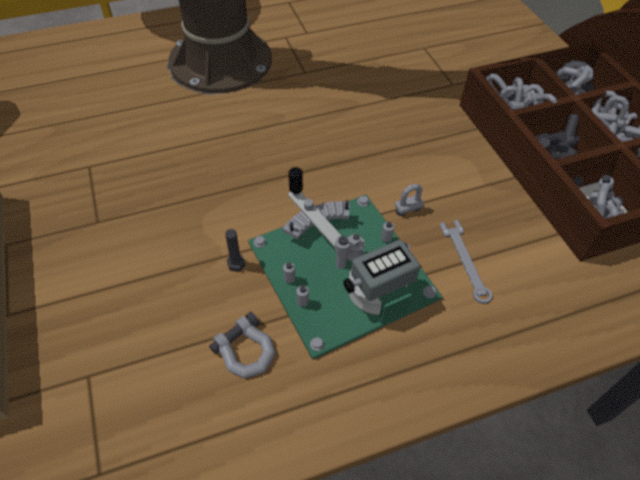

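View pics/top0.png

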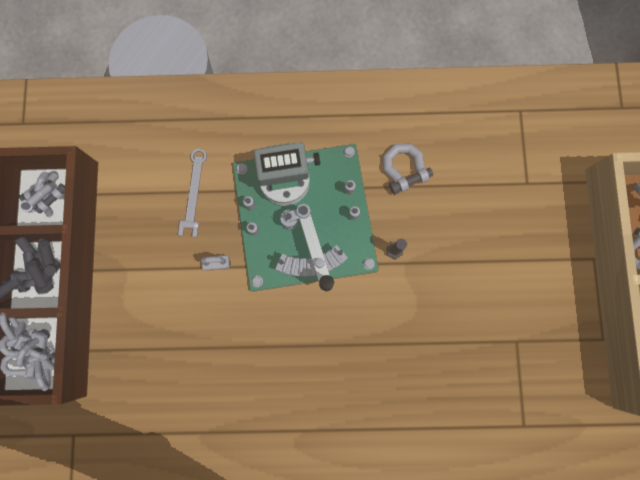

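The top view shows the green base spanning about (234–378, 145–290), the knob at (326,283), the pivot near (303,211), the bolt at (397,248) and the clip at (215,262). In the scene view the knob top is near (295,172). Next I'll measure these.

```bash
cat > h.py <<'E'
from cell import arm
import cv2,numpy as np
def ray(n,u,v):
    c=arm.get_calibration(n);K=np.array(c["intrinsics"]);T=np.array(c["extrinsics"])
    return T[:3,3],T[:3,:3]@np.linalg.inv(K)@[u,v,1]
def plane(n,u,v,z):
    o,d=ray(n,u,v);return o+d*(z-o[2])/d[2]
def proj(n,p):
    c=arm.get_calibration(n);K=np.array(c["intrinsics"]);T=np.linalg.inv(np.array(c["extrinsics"]))
    q=K@(T[:3,:3]@p+T[:3,3]);return q[:2]/q[2]
E
python3 - <<'E'
from h import *
for n in("top","scene"):
    im=cv2.imread(f"pics/{n}0.png");h=cv2.cvtColor(im,cv2.COLOR_BGR2HSV)
    m=cv2.inRange(h,(60,90,30),(95,255,200));cs,_=cv2.findContours(m,0,2)
    c=cv2.convexHull(max(cs,key=cv2.contourArea))
    q=cv2.approxPolyN(c,4,ensure_convex=True).reshape(-1,2) if hasattr(cv2,'approxPolyN') else None
    P=np.array([plane(n,u,v,.012) for u,v in q]);print(n,q.tolist(),np.round(P[:,:2],4).tolist())
    r=cv2.minAreaRect(np.float32([plane(n,*p,.012)[:2]*1000 for p in c.reshape(-1,2)]));print(r)
    b=cv2.inRange(im,(0,0,0),(38,38,38))
    k,_,s,ce=cv2.connectedComponentsWithStats(b)
    for i in range(1,k):
        if s[i][4]>40 and s[i][4]<2000: print(s[i],ce[i],np.round(plane(n,*ce[i],.128),4))
    x,y=(326,283) if n=="top" else (295,180)
    cv2.imwrite(f"pics/{n}k.png",cv2.resize(im[y-40:y+40,x-50:x+50],None,fx=8,fy=8,interpolation=cv2.INTER_CUBIC)[:600])
E
```

```text
Traceback (most recent call last):
ValueError: max() iterable argument is empty
```

Run:
```python
from h import *
for n,pt in(("top",(270,250)),("scene",(320,280))):
    im=cv2.imread(f"pics/{n}0.png");h=cv2.cvtColor(im,cv2.COLOR_BGR2HSV)
    print(h[pt[1],pt[0]],im[pt[1],pt[0]])
    m=cv2.inRange(h,(60,70,30),(95,255,255));cs,_=cv2.findContours(m,0,2)
    c=cv2.convexHull(max(cs,key=cv2.contourArea))
    q=cv2.approxPolyN(c,4,ensure_convex=True).reshape(-1,2)
    P=np.array([plane(n,u,v,.012) for u,v in q]);print(n,q.tolist(),np.round(P[:,:2],4).tolist())
    r=cv2.minAreaRect(np.float32([plane(n,*p,.012)[:2]*1000 for p in c.reshape(-1,2)]));print(r)
    b=cv2.inRange(im,(0,0,0),(38,38,38))
    k,_,s,ce=cv2.connectedComponentsWithStats(b)
    for i in range(1,k):
        if s[i][4]>40 and s[i][4]<2000: print(s[i],ce[i],np.round(plane(n,*ce[i],.128),4))
    x,y=(326,283) if n=="top" else (295,180)
    cv2.imwrite(f"pics/{n}k.png",cv2.resize(im[y-37:y+37,x-50:x+50],None,fx=8,fy=8,interpolation=cv2.INTER_CUBIC)[:600])
```

```text
[ 75  84 134] [112 134  90]
top [[377, 270], [332, 277], [257, 160], [355, 144]] [[0.5532, -0.0796], [0.5418, 0.0067], [0.7779, 0.1493], [0.8059, -0.0466]]
((669.0167236328125, 12.54071044921875), (254.67703247070312, 151.95013427734375), 7.844132423400879)
[ 78 108  99] [82 99 57]
scene [[466, 286], [313, 359], [248, 241], [299, 221]] [[0.7753, 0.2444], [0.8158, -0.049], [0.5604, -0.0839], [0.5465, 0.0182]]
((670.8328247070312, 55.77703094482422), (257.8439025878906, 247.3679962158203), 7.650839328765869)
[ 180    0   67   38 1163] [218.07824592  15.50214961] [0.0209 0.0057 0.128 ]
[609  12  31  13 150] [625.38        17.40666667] [0.3154 0.8764 0.128 ]
[225  29  38  47 505] [246.32079208  49.83366337] [0.1645 0.0314 0.128 ]
[609  33  31  29 113] [621.56637168  48.66371681] [0.4121 0.7904 0.128 ]
[542  36  67  35 832] [576.640625    54.16346154] [0.3981 0.6865 0.128 ]
[175  49  10  15  71] [181.01408451  56.81690141] [ 0.1455 -0.1024  0.128 ]
[615  52  15  10  43] [621.55813953  56.88372093] [0.4363 0.7714 0.128 ]
[482  61  54  23 442] [514.12895928  71.92760181] [0.4086 0.5277 0.12
[... 250 characters left out ...]
00.46031746] [0.5342 0.6215 0.128 ]
[519 102  55  32 654] [548.25993884 117.69877676] [0.5508 0.5141 0.128 ]
[546 140  22  13 118] [555.93220339 146.58474576] [0.6222 0.4825 0.128 ]
[562 151  60  35 721] [593.0443828  167.18030513] [0.6873 0.5146 0.128 ]
[289 168  13  26 279] [295.41577061 180.29749104] [0.5488 0.0122 0.128 ]
[589 218  51  37 668] [616.57634731 235.08682635] [0.8253 0.4576 0.128 ]
[228 237  15  28 138] [234.86231884 250.88405797] [ 0.6581 -0.1219  0.128 ]
[364 247  46  30 182] [386.14285714 262.35714286] [0.7536 0.0894 0.128 ]
[344 279  10  13  88] [348.57954545 285.36363636] [0.7731 0.0203 0.128 ]
[ 587  363   53   63 1462] [616.87209302 397.27975376] [1.0461 0.2871 0.128 ]
```

Run:
```python
from h import *
for n in("top","scene"):
    im=cv2.imread(f"pics/{n}0.png");h=cv2.cvtColor(im,cv2.COLOR_BGR2HSV)
    m=cv2.inRange(h,(62,50,30),(95,255,255));m=cv2.morphologyEx(m,cv2.MORPH_CLOSE,np.ones((5,5)));cs,_=cv2.findContours(m,0,2)
    c=cv2.convexHull(max(cs,key=cv2.contourArea))
    r=cv2.minAreaRect(np.float32([plane(n,*p,.012)[:2]*1000 for p in c.reshape(-1,2)]));print(r)
    # origin = centre -5mm along x axis
```

```text
((662.9170532226562, 58.432647705078125), (256.55633544921875, 247.49514770507812), 7.683038234710693)
((670.6626586914062, 55.608856201171875), (258.857177734375, 248.59552001953125), 7.594353199005127)
```

View pics/topk.png

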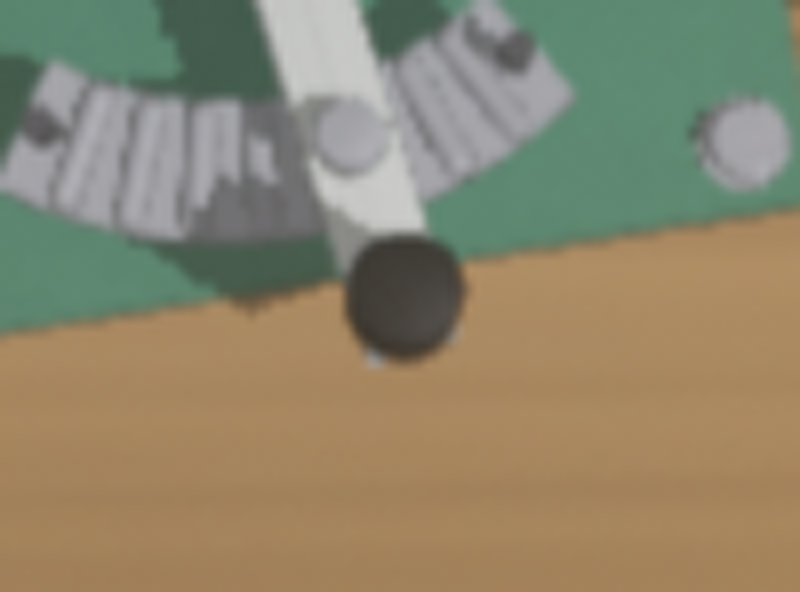

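View pics/scenek.png

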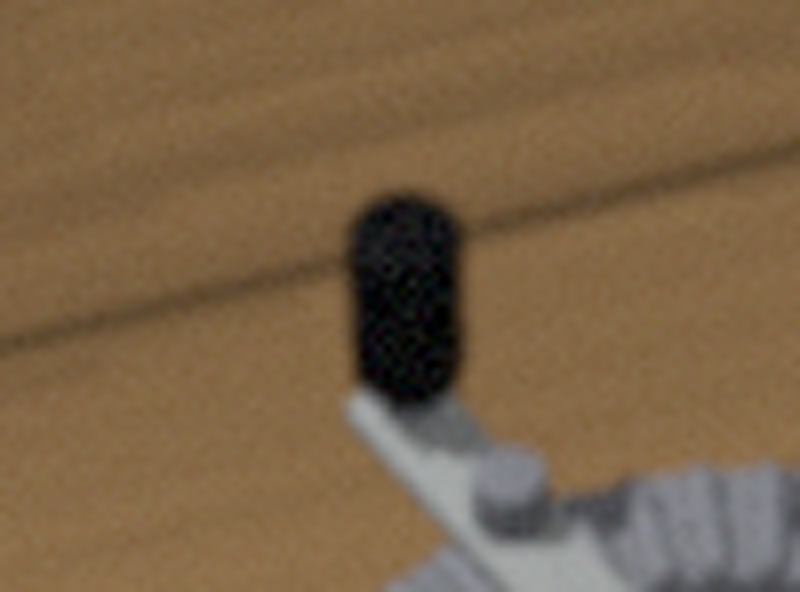

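Run:
```python
from h import *
def tri(a,b):
    o1,d1=ray("top",*a);o2,d2=ray("scene",*b)
    d1/=np.linalg.norm(d1);d2/=np.linalg.norm(d2)
    A=np.stack([d1,-d2],1);s=np.linalg.lstsq(A,o2-o1,rcond=None)[0]
    p,q=o1+s[0]*d1,o2+s[1]*d2;return (p+q)/2,np.linalg.norm(p-q)
print(tri((326.6,283.1),(295.6,172.1)))
k1,k2=plane("top",326.6,283.1,.128),plane("scene",295.6,172.1,.128);print(k1,k2)
th=np.radians(7.64);ux=np.array([np.cos(th),np.sin(th)])
for n,c in(("top",[.6629,.0584]),("scene",[.6707,.0556])):
    o=np.array(c)-.005*ux;print(n,o)
    for k in(k1,k2):
        d=k[:2]-o;a=np.arctan2(-d[1],-d[0])-th;print(" r",np.linalg.norm(d),"val",a+.42)
im=cv2.imread("pics/top0.png");cv2.imwrite("pics/topm.png",cv2.resize(im[140:290,220:420],None,fx=4,fy=4,interpolation=cv2.INTER_CUBIC))
im=cv2.imread("pics/scene0.png");cv2.imwrite("pics/scenem.png",cv2.resize(im[160:310,230:430],None,fx=4,fy=4,interpolation=cv2.INTER_CUBIC))
```

```text
(array([0.52245716, 0.020073  , 0.11911838]), np.float64(0.001991352020714935))
[0.52148424 0.01926961 0.128     ] [0.53078883 0.01848826 0.128     ]
top [0.65794439 0.05773526]
 r 0.14177791644830431 val 0.5614097721180694
 r 0.13307464527883242 val 0.5860335290318247
scene [0.66574439 0.05493526]
 r 0.14860359443935298 val 0.5290281157430072
 r 0.13979050273453777 val 0.5504308155540544
```

View pics/topm.png

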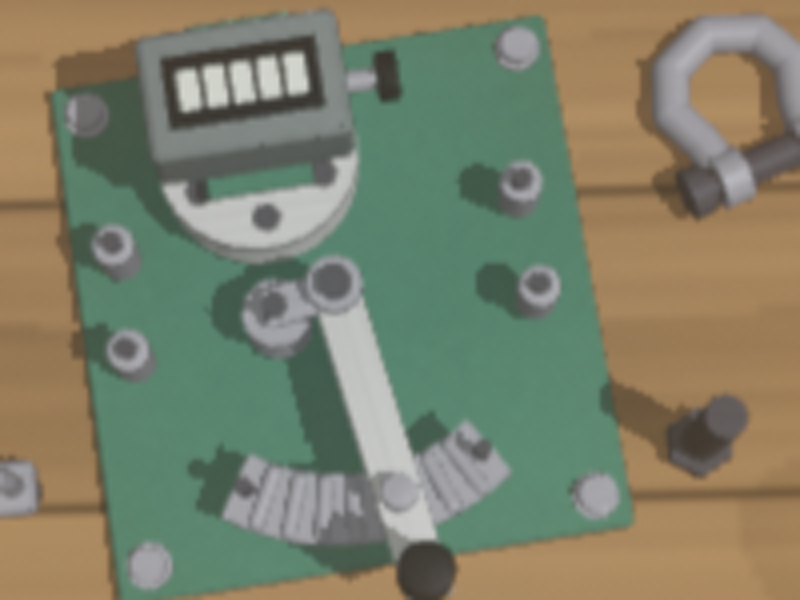

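View pics/scenem.png

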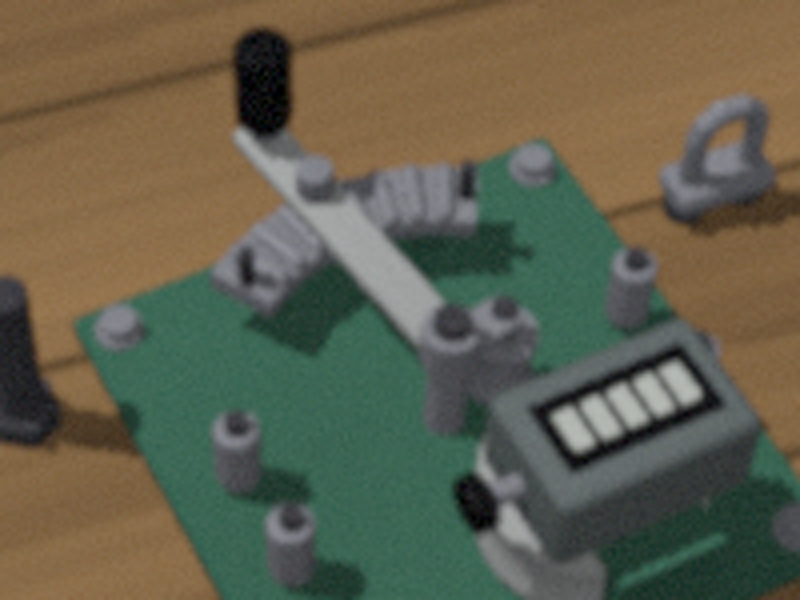

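Each view on its own puts the lever at about 0.56, the 4th notch. The yaw is 7.6°. The two views disagree by about 8 mm, mostly in x, so I'll check that against the gripper once it is near the knob. I'll shut the fingers and approach the right side from high up.

```bash
python3 -m crank '[[0,0.048,-0.088,0.02,0.109],[0,0.048,-0.088,0.02,0.109],[0,0.048,-0.088,0,0.109],[0,0.048,-0.088,0,0.109],[0,0.048,-0.088,0,0],[0,0.048,-0.088,0,0],[0,0.048,-0.088,0,0],[0,0.048,-0.088,0,0]]' 30
python3 -m crank '[[0,0.048,-0.088,0,0],[0,0.048,-0.088,0,0],[0,0.048,-0.088,0,0],[0,0.048,-0.088,0,0],[0,0.048,-0.088,0,0],[0,0.048,-0.088,0,0],[0,0,0,0,0],[0,0,0,0,0]]'
```

```text
clock: 0.77
position: [0.3517, 0.3092, 0.2296]
ee_rot: [0.211, -3.134, 0.0]
force: [0.2, -0.1, 0.6]
width: 0.466
clock: 1.43
position: [0.4671, 0.0977, 0.2295]
ee_rot: [0.203, -3.135, 0.001]
force: [0.5, 0.6, 0.5]
width: 0.005
```

```bash
python3 -m crank '[[0,0.048,-0.0886,0,0],[0,0.048,-0.0886,0,0],[0,0.048,-0.0886,0,0],[0,0.048,-0.0886,0,0],[0,0,0,-0.08,0],[0,0,0,-0.08,0],[0,0,0,0,0],[0,0,0,0,0]]'
python3 - <<'E'
from h import *
p=np.array(arm.observe()["position"])
for n in("top","scene"):
    im=arm.get_image(n)[:,:,::-1].copy()
    t=p-[0,0,.017];u=proj(n,t);print(n,u)
    cv2.circle(im,tuple(int(round(v)) for v in u),1,(0,0,255),-1)
    x,y=(int(v) for v in u)
    a=im[max(0,y-75):y+75,max(0,x-100):x+100];cv2.imwrite(f"pics/{n}1.png",cv2.resize(a,None,fx=4,fy=4,interpolation=cv2.INTER_CUBIC))
E
```

```text
clock: 2.1
position: [0.5418, -0.04, 0.1647]
ee_rot: [0.214, -3.13, -0.001]
force: [0.3, 0.1, 1.1]
width: 0.006
top [362.2814108  269.06718494]
scene [263.98895151 176.76203957]
```

View pics/top1.png

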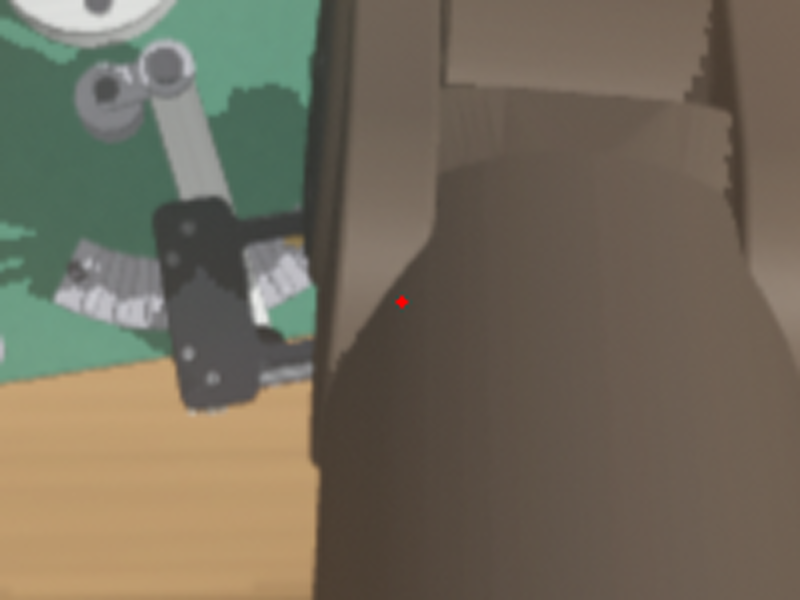

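View pics/scene1.png

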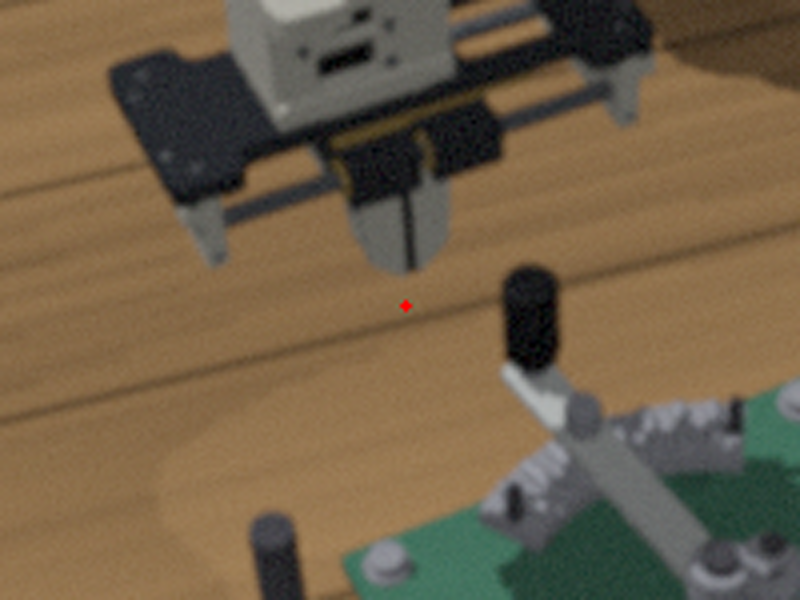

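```bash
python3 - <<'E'
from h import *
print("tip cast",plane("scene",265.5,168.5,.1477), "knob",plane("scene",295.6,172.1,.128))
print("bolt", plane("top",402,243,.093),plane("scene",233,232,.093))
E
python3 -m crank '[[0,0,0,-0.03,0],[0,0,0,-0.03,0],[0,0,0,-0.03,0],[0,0,0,-0.03,0],[0,0,0,0,0],[0,0,0,0,0],[0,0,0,0,0],[0,0,0,0,0]]'
python3 - <<'E'
from h import *
p=np.array(arm.observe()["position"])
n="scene";im=arm.get_image(n)[:,:,::-1].copy()
cv2.imwrite(f"pics/{n}2.png",cv2.resize(im[130:250,200:360],None,fx=5,fy=5,interpolation=cv2.INTER_CUBIC))
E
```

```text
tip cast [ 0.5245163  -0.03228337  0.1477    ] knob [0.53078883 0.01848826 0.128     ]
bolt [ 0.59208403 -0.11666951  0.093     ] [ 0.59458583 -0.11211437  0.093     ]
clock: 2.87
position: [0.5442, -0.0414, 0.1192]
ee_rot: [-0.212, 3.132, 0.0]
force: [0.2, -0.3, 0.1]
width: 0.007
```

View pics/scene2.png

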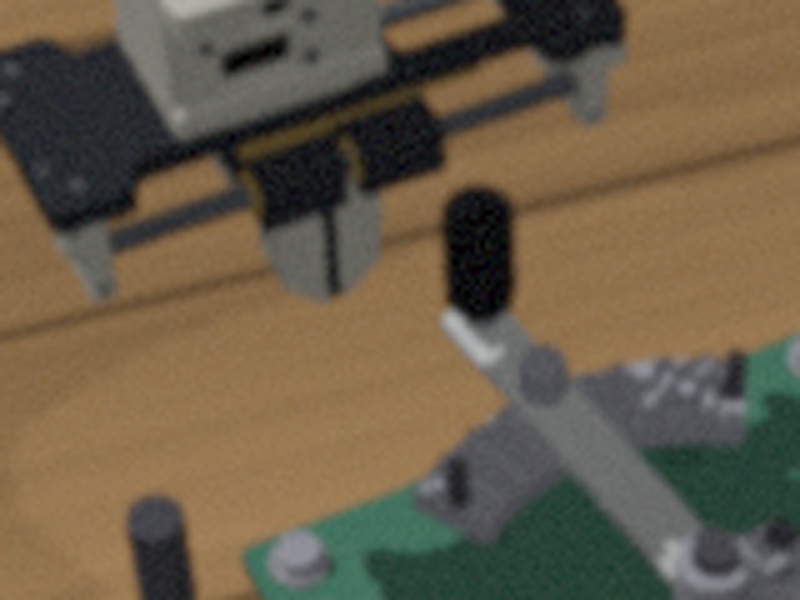

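Run:
```python
from h import *
p=np.array(arm.observe()["position"]);print(p)
for z in(.09,.1022,.11,.12,.13,.14): print(z,plane("scene",266.4,189,z))
print(proj("scene",p),proj("scene",p+[0,0,.05]))
print("bar end/knob base pts", plane("scene",295.9,188,.08),plane("top",326.6,283.1,.128))
```

```text
[ 0.54407863 -0.0414927   0.1189486 ]
0.09 [ 0.51857814 -0.03226394  0.09      ]
0.1022 [ 0.52926348 -0.03473807  0.1022    ]
0.11 [ 0.53609509 -0.0363199   0.11      ]
0.12 [ 0.54485356 -0.03834787  0.12      ]
0.13 [ 0.55361204 -0.04037585  0.13      ]
0.14 [ 0.56237051 -0.04240383  0.14      ]
[264.51977683 189.53981917] [262.73736496 168.97047636]
bar end/knob base pts [0.52457959 0.02040806 0.08      ] [0.52148424 0.01926961 0.128     ]
```

Run:
```python
from h import *
for z in(0,.093):
  for n in("scene","top"): print(z,n,proj(n,np.array([.593,-.1144,z])))
for n,(x,y) in(("scene",(235,250)),("top",(397,250))):
    im=cv2.imread(f"pics/{n}0.png");cv2.imwrite(f"pics/{n}b.png",cv2.resize(im[y-30:y+30,x-40:x+40],None,fx=8,fy=8,interpolation=cv2.INTER_CUBIC))
```

```text
0 scene [236.86495439 263.34263027]
0 top [393.36596477 249.82589284]
0.093 scene [231.41225217 231.63646853]
0.093 top [400.69062987 242.51887502]
```

View pics/sceneb.png

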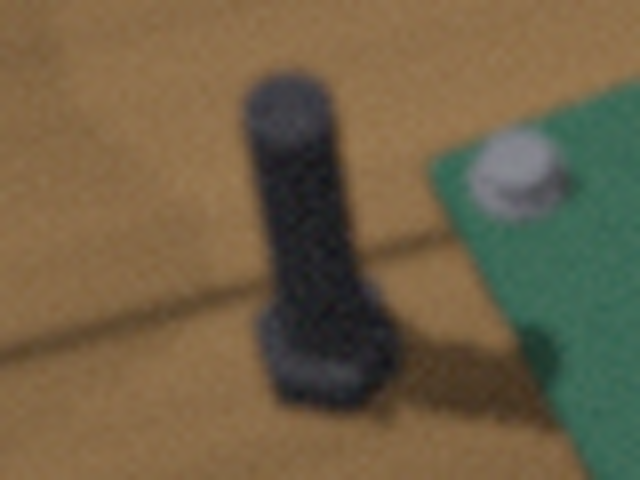

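View pics/topb.png

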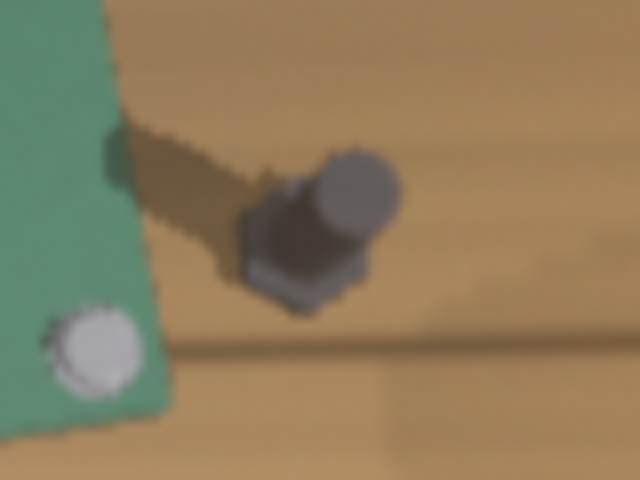

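Run:
```python
from h import *
o=(262,194)
for z in(.21,.23,.25): print(z,[np.round(plane("top",o[0]+x/4,o[1]+y/4,z)[:2],4) for x,y in((155,210),(235,198),(190,410),(258,398))])
im=arm.get_image("top")[:,:,::-1];cv2.imwrite("pics/top2.png",cv2.resize(im[200:350,230:430],None,fx=4,fy=4,interpolation=cv2.INTER_CUBIC))
print(arm.observe())
```

```text
0.21 [array([0.5727, 0.0592]), array([0.5767, 0.0281]), array([0.4954, 0.0472]), array([0.4994, 0.0212])]
0.23 [array([0.5698, 0.0586]), array([0.5737, 0.0282]), array([0.4944, 0.0469]), array([0.4982, 0.0215])]
0.25 [array([0.5668, 0.058 ]), array([0.5706, 0.0284]), array([0.4933, 0.0466]), array([0.4971, 0.0218])]
{'clock': 2.9667, 'joints': array([-0.24489487,  0.41298974,  0.30002936,  1.90271717, -0.15926629,
        0.84721508,  1.84272671]), 'dq': array([ 0.0019468 ,  0.00642422, -0.00144987,  0.00527999, -0.00100737,
       -0.0027175 , -0.00111725]), 'joint_efforts': array([-6.68243808e-02, -5.74596119e+01,  4.49127629e+00, -2.57654411e+01,
        5.62310661e-02,  7.73921516e-02, -5.67532552e-03]), 'position': array([ 0.54390118, -0.04152348,  0.11870017]), 'ee_rot': array([-2.11697065e-01,  3.13290846e+00,  1.39529390e-04]), 'force': array([ 0.35731846,  0.28702835, -0.64022916]), 'ft_torque': array([0.04054256, 0.02478747, 0.07007274]), 'width': 0.005050162869359247}
```

View pics/top2.png

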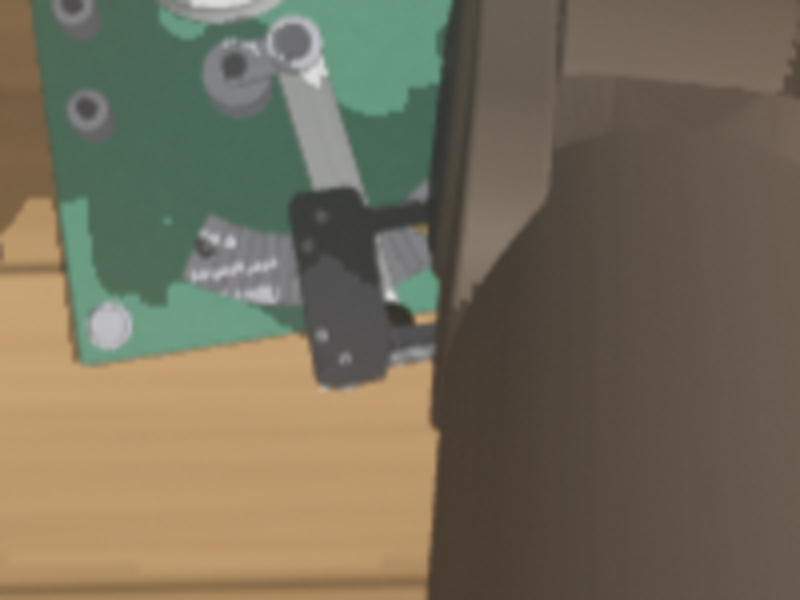

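```bash
cat >> h.py <<'E'
O=np.array([.659,.057]);TH=np.radians(7.64);UX=np.array([np.cos(TH),np.sin(TH)]);UY=np.array([-UX[1],UX[0]])
def mach(p): d=np.array(p)[:2]-O;return np.round([d@UX*1000,d@UY*1000],1)
E
python3 -m crank '[[0,-0.014,-0.002,-0.01,0],[0,-0.0145,-0.002,-0.01,0],[0,0,0,-0.015,0],[0,0,0,-0.015,0],[0,0,0,0,0],[0,0,0,0,0],[0,0,0,0,0],[0,0,0,0,0]]'
python3 - <<'E'
from h import *
n="scene";im=arm.get_image(n)[:,:,::-1].copy()
cv2.imwrite(f"pics/{n}3.png",cv2.resize(im[130:250,200:360],None,fx=5,fy=5,interpolation=cv2.INTER_CUBIC))
print(mach(arm.observe()["position"]))
E
```

```text
clock: 3.63
position: [0.5321, -0.0433, 0.0978]
ee_rot: [-0.211, 3.134, -0.0]
force: [-0.1, 0.0, -0.4]
width: 0.002
[-139.   -82.5]
```

View pics/scene3.png

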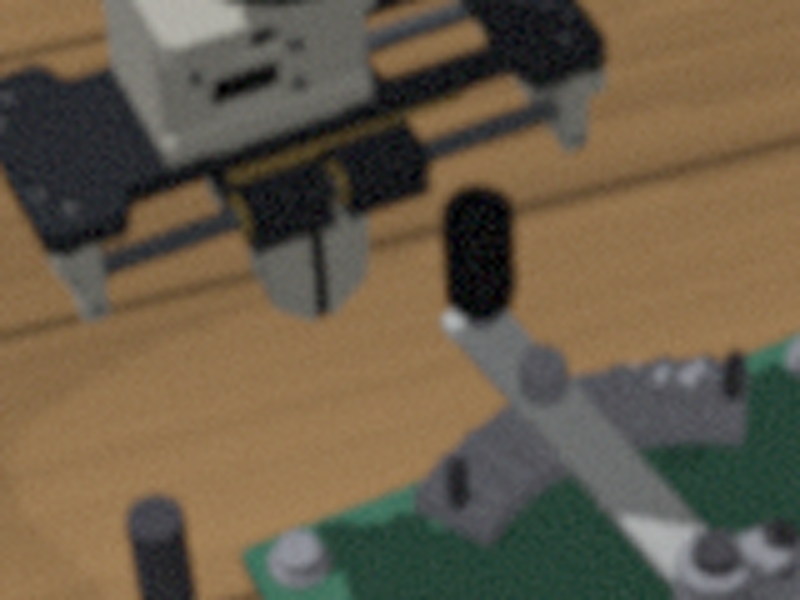

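The finger's outer edge is rounded near the tip, so its broad front face will touch the knob over a taller area. I'll turn the tool -90° here, clear of everything, to push with that face.

```bash
python3 -m crank '[[0,0,0,0,-0.107],[0,0,0,0,-0.107],[0,0,0,0,-0.107],[0,0,0,0,-0.107],[0,0,0,0,-0.107],[0,0,0,0,-0.107],[0,0,0,0,-0.107],[0,0,0,0,-0.107]]' 
python3 -m crank '[[0,0,0,0,-0.107],[0,0,0,0,-0.107],[0,0,0,0,-0.107],[0,0,0,0,-0.107],[0,0,0,0,-0.107],[0,0,0,0,-0.107],[0,0,0,0,0],[0,0,0,0,0]]'
python3 - <<'E'
from h import *
n="scene";im=arm.get_image(n)[:,:,::-1].copy()
cv2.imwrite(f"pics/{n}4.png",cv2.resize(im[130:250,200:360],None,fx=5,fy=5,interpolation=cv2.INTER_CUBIC))
print(mach(arm.observe()["position"]))
E
```

```text
clock: 4.35
position: [0.5322, -0.0432, 0.098]
ee_rot: [1.175, 2.913, 0.001]
force: [-1.5, 0.3, 0.1]
width: 0.003
clock: 5.02
position: [0.532, -0.0431, 0.0978]
ee_rot: [2.06, 2.372, -0.0]
force: [-0.7, -0.4, -0.6]
width: 0.005
[-139.2  -82.4]
```

View pics/scene4.png

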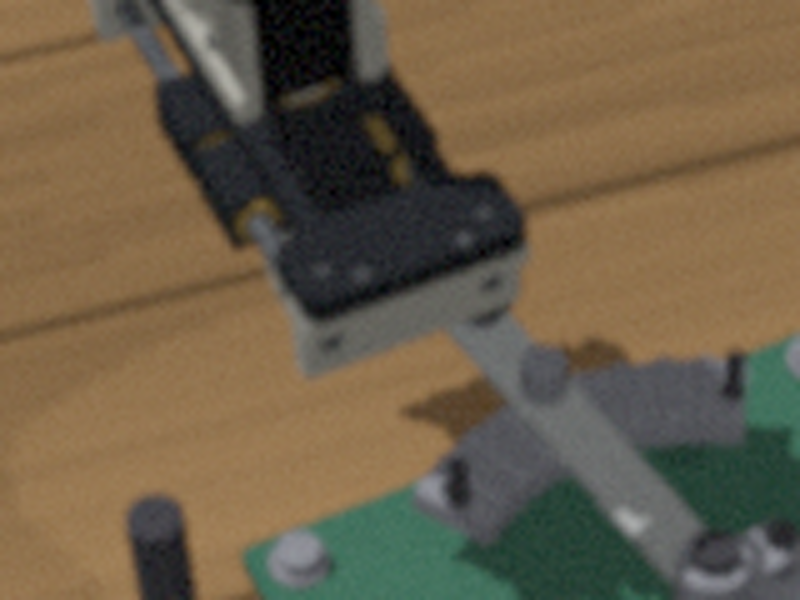

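Run:
```python
from h import *
p=np.array(arm.observe()["position"])
for L in(.085,.095):
  for w in(-.0375,.0375):
    q=p[:2]+L*UX+w*UY
    print(L,w,[(z,np.round(proj("scene",np.array([*q,z])),1).tolist()) for z in(.1,.13,.16,.19)])
print("obs corners bottom", (200+305/5,130+375/5),(200+520/5,130+318/5))
```

```text
0.085 -0.0375 [(0.1, [262.4, 234.9]), (0.13, [261.2, 223.5]), (0.16, [260.0, 211.4]), (0.19, [258.8, 198.7])]
0.085 0.0375 [(0.1, [303.5, 218.8]), (0.13, [303.5, 207.3]), (0.16, [303.4, 195.1]), (0.19, [303.4, 182.3])]
0.095 -0.0375 [(0.1, [264.9, 239.2]), (0.13, [263.8, 227.9]), (0.16, [262.7, 215.9]), (0.19, [261.4, 203.3])]
0.095 0.0375 [(0.1, [306.2, 223.0]), (0.13, [306.2, 211.5]), (0.16, [306.3, 199.4]), (0.19, [306.3, 186.6])]
obs corners bottom (261.0, 205.0) (304.0, 193.6)
```

```bash
python3 -m crank '[[0,-0.0025,0.0186,-0.005,0],[0,-0.0025,0.0186,-0.005,0],[0,-0.0025,0.0186,0,0],[0,-0.0025,0.0186,0,0],[0,-0.001,0.0074,0,0],[0,-0.001,0.0074,0,0],[0,-0.001,0.0074,0,0],[0,-0.001,0.0074,0,0]]'
python3 - <<'E'
from h import *
print(mach(arm.observe()["position"]),arm.observe()["force"])
E
```

```text
clock: 5.73
position: [0.5262, -0.0029, 0.0939]
ee_rot: [2.064, 2.366, -0.002]
force: [-0.3, -7.4, -0.1]
width: 0.005
[-139.6  -41.7] [-0.3177625  -7.37588855 -0.11503558]
```

Contact came where predicted, with 7 N at Y = -42 mm. Now I'll push gently to the left.

```bash
for i in 1; do python3 -m crank '[[0,-0.001,0.0074,0,0],[0,-0.001,0.0074,0,0],[0,-0.001,0.0074,0,0],[0,-0.001,0.0074,0,0],[0,-0.001,0.0074,0,0],[0,-0.001,0.0074,0,0],[0,-0.001,0.0074,0,0],[0,-0.001,0.0074,0,0]]'; done
python3 -m crank '[[0,-0.001,0.0074,0,0],[0,-0.001,0.0074,0,0],[0,-0.001,0.0074,0,0],[0,-0.001,0.0074,0,0],[0,0,0.0074,0,0],[0,0,0.0074,0,0],[0,0,0.0074,0,0],[0,0,0.0074,0,0]]'
python3 - <<'E'
from h import *
print(mach(arm.observe()["position"]),arm.observe()["force"])
E
```

```text
clock: 6.4
position: [0.5231, 0.0212, 0.0938]
ee_rot: [2.065, 2.366, -0.001]
force: [-1.8, -2.6, 0.1]
width: 0.005
clock: 7.07
position: [0.5214, 0.0461, 0.0937]
ee_rot: [-2.064, -2.368, -0.0]
force: [1.4, -0.5, -0.3]
width: 0.005
[-137.8    7.5] [ 1.41088838 -0.48040229 -0.29054176]
```

```bash
python3 -m crank '[[0,0.001,0.0074,0,0],[0,0.001,0.0074,0,0],[0,0.001,0.0074,0,0],[0,0.001,0.0074,0,0],[0,0.001,0.0074,0,0],[0,0.001,0.005,0,0],[0,0.001,0.005,0,0],[0,0,0,0,0]]'
python3 - <<'E'
from h import *
print(mach(arm.observe()["position"]),arm.observe()["force"])
for n in("top","scene"):
    im=arm.get_image(n)[:,:,::-1]
    im=im[140:290,220:420] if n=="top" else im[140:290,220:420]
    cv2.imwrite(f"pics/{n}5.png",cv2.resize(im,None,fx=4,fy=4,interpolation=cv2.INTER_CUBIC))
E
```

```text
clock: 7.73
position: [0.5246, 0.0656, 0.0937]
ee_rot: [-2.063, -2.369, -0.001]
force: [0.2, 0.6, -0.3]
width: 0.002
[-132.1   26.4] [ 0.15272159  0.60004146 -0.34089277]
```

View pics/top5.png

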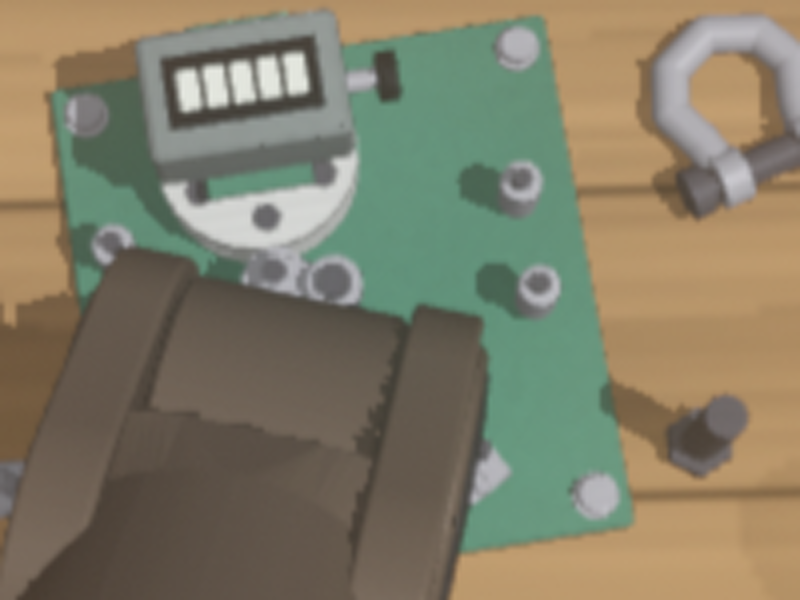

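View pics/scene5.png

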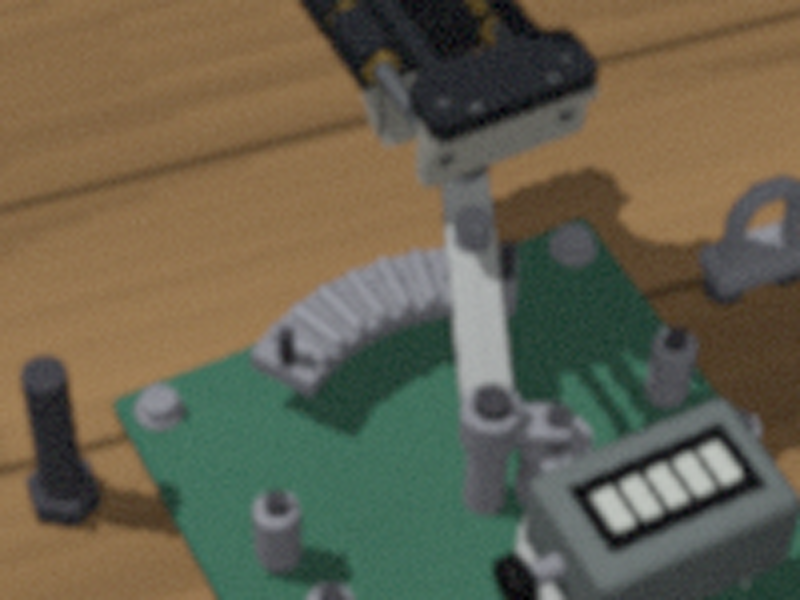

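Lever at the left end and the roller is against the wheel. I'll press a few millimetres more to make sure it is seated.

```bash
python3 -m crank '[[0,0,0.005,0,0],[0,0,0.005,0,0],[0,0,0.005,0,0],[0,0,0.003,0,0],[0,0,0.002,0,0],[0,0,0,0,0],[0,0,0,0,0],[0,0,0,0,0]]'
python3 - <<'E'
from h import *
print(mach(arm.observe()["position"]),arm.observe()["force"])
E
```

```text
clock: 8.5
position: [0.5243, 0.0724, 0.0938]
ee_rot: [2.064, 2.368, 0.0]
force: [-0.4, -1.1, -0.5]
width: 0.006
[-131.4   33.2] [-0.40698232 -1.11672734 -0.46136333]
```

```bash
python3 -m crank '[[0,0,0.003,0,0],[0,0,0.003,0,0],[0,0,0,0,0],[0,0,0,0,0],[0,0,0,0,0],[0,0,0,0,0],[0,0,0,0,0],[0,0,0,0,0]]'
python3 - <<'E'
from h import *
print(mach(arm.observe()["position"]),arm.observe()["force"])
E
```

```text
clock: 9.17
position: [0.5245, 0.0736, 0.0938]
ee_rot: [2.065, 2.366, -0.001]
force: [1.4, -5.4, -0.8]
width: 0.005
[-131.1   34.3] [ 1.43071525 -5.41824248 -0.77016438]
```

```bash
python3 -m crank '[[0,0.002,-0.0186,0,0],[0,0.003,-0.0186,0,0],[0,0,0,0,0],[0,0,0,0.09,0],[0,0,0,0.09,0],[0,0,0,0.07,0],[0,0,0,0,0],[0,0,0,0,0]]'
python3 - <<'E'
from h import *
print(mach(arm.observe()["position"]),arm.observe()["force"])
print("clip",plane("top",215,262,.05),plane("scene",410,200,.036))
n="scene";im=arm.get_image(n)[:,:,::-1][120:270,220:420]
cv2.imwrite(f"pics/{n}6.png",cv2.resize(im,None,fx=4,fy=4,interpolation=cv2.INTER_CUBIC))
E
```

```text
clock: 9.83
position: [0.5273, 0.0604, 0.1952]
ee_rot: [2.063, 2.368, 0.005]
force: [0.2, 0.0, -1.1]
width: 0.007
[-130.1   20.9] [ 0.21916133  0.00279582 -1.07329866]
clip [0.57108524 0.22358095 0.05      ] [0.58447182 0.22489229 0.036     ]
```

View pics/scene6.png

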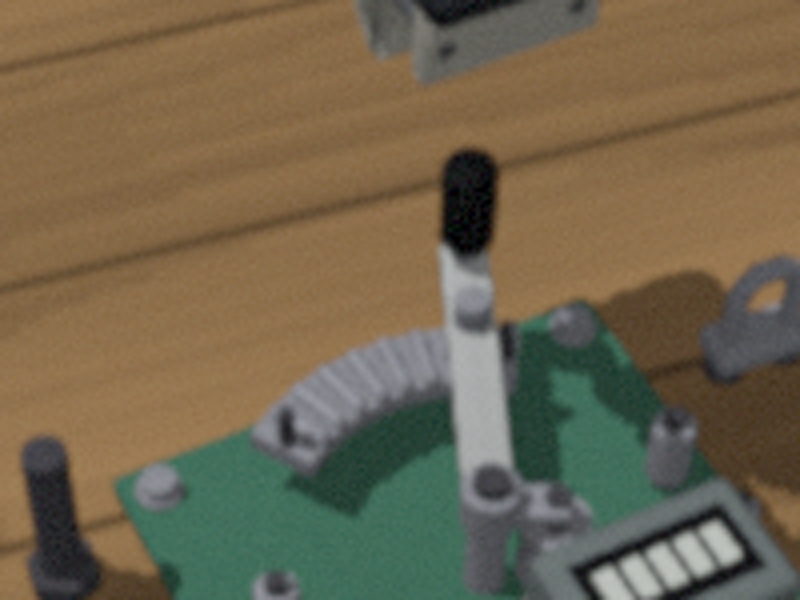

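The lever rests at the closed end by itself. Next I'll go over the knob to its left side and down.

```bash
python3 -m crank '[[0,-0.007,0.07,0,0],[0,-0.007,0.07,0,0],[0,-0.007,0.07,0,0],[0,0,0,0,0],[0,0,0,-0.08,0],[0,0,0,-0.08,0],[0,0,0,-0.06,0],[0,0,0,0,0]]'
python3 -m crank '[[0,0,0,-0.034,0],[0,0,0,0,0],[0,0.002,-0.0149,0,0],[0,0.001,-0.0099,0,0],[0,0,0,0,0],[0,0,0,0,0],[0,0,0,0,0],[0,0,0,0,0]]'
python3 - <<'E'
from h import *
print(mach(arm.observe()["position"]),arm.observe()["force"])
k=plane("scene",337.2,163,.128);d=k[:2]-np.array([.6657,.0549]);print("val",np.arctan2(-d[1],-d[0])-TH+.42,np.linalg.norm(d))
E
```

```text
clock: 10.55
position: [0.5138, 0.1432, 0.1006]
ee_rot: [-2.062, -2.365, 0.013]
force: [-1.5, 0.2, -0.6]
width: 0.004
clock: 11.22
position: [0.5192, 0.1344, 0.0925]
ee_rot: [2.064, 2.368, 0.001]
force: [0.5, 0.3, -0.9]
width: 0.008
[-128.2   95.3] [ 0.455171    0.34672066 -0.87934215]
val -0.0007590210039665757 0.13784754392350354
```

```bash
python3 -m crank '[[0,0.002,-0.0149,0,0],[0,0.002,-0.0149,0,0],[0,-0.0005,-0.0076,0,0],[0,-0.0005,-0.0076,0,0],[0,-0.0005,-0.0076,0,0],[0,-0.0005,-0.0076,0,0],[0,-0.0005,-0.0076,0,0],[0,-0.0005,-0.0076,0,0]]'
python3 -m crank '[[0,-0.0005,-0.0076,0,0],[0,-0.0005,-0.0076,0,0],[0,-0.0005,-0.0076,0,0],[0,-0.0005,-0.0076,0,0],[0,-0.0005,-0.0076,0,0],[0,-0.0005,-0.0076,0,0],[0,-0.0005,-0.0076,0,0],[0,0,0,0,0]]'
python3 - <<'E'
from h import *
print(mach(arm.observe()["position"]),arm.observe()["force"])
for n in("top","scene"):
    im=arm.get_image(n)[:,:,::-1]
    cv2.imwrite(f"pics/{n}7.png",cv2.resize(im[140:290,220:420],None,fx=4,fy=4,interpolation=cv2.INTER_CUBIC))
E
```

```text
clock: 11.88
position: [0.5197, 0.1031, 0.0922]
ee_rot: [2.065, 2.367, -0.0]
force: [0.1, 0.8, -0.9]
width: 0.005
clock: 12.55
position: [0.5184, 0.0818, 0.0923]
ee_rot: [2.065, 2.366, 0.0]
force: [0.6, 0.3, 0.3]
width: 0.0
[-136.1   43.2] [0.63726217 0.32544906 0.29946829]
```

View pics/scene7.png

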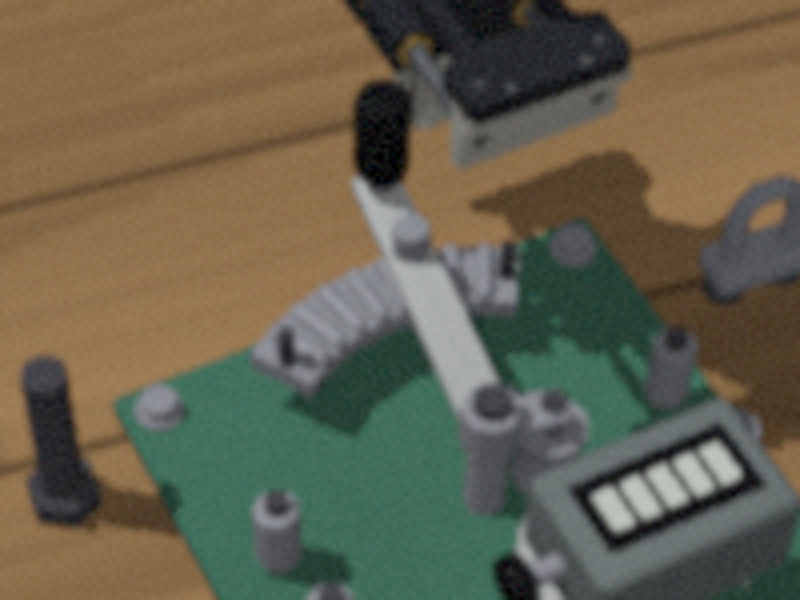

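Run:
```python
from h import *
k=plane("scene",315.5,166.2,.128);d=k[:2]-np.array([.6657,.0549]);print("val",np.arctan2(-d[1],-d[0])-TH+.42,np.linalg.norm(d))
```

```text
val 0.2818799907836525 0.13711103832129898
```

The lever is at 0.28, the second notch. The third ridge comes at tool Y ≈ 32, so I'll push to about 26.

```bash
python3 -m crank '[[0,0,-0.0075,0,0],[0,0,-0.0075,0,0],[0,0,-0.0075,0,0],[0,0,-0.006,0,0],[0,0,-0.006,0,0],[0,0,-0.006,0,0],[0,0,0,0,0],[0,0,0,0,0]]'
python3 - <<'E'
from h import *
print(mach(arm.observe()["position"]),arm.observe()["force"])
n="scene"
im=arm.get_image(n)[:,:,::-1]
cv2.imwrite(f"pics/{n}8.png",cv2.resize(im[140:290,220:420],None,fx=4,fy=4,interpolation=cv2.INTER_CUBIC))
E
```

```text
clock: 13.32
position: [0.5182, 0.066, 0.0922]
ee_rot: [2.065, 2.367, -0.0]
force: [-0.4, -0.2, -0.2]
width: 0.003
[-138.3   27.6] [-0.42874048 -0.19392541 -0.22637824]
```

View pics/scene8.png

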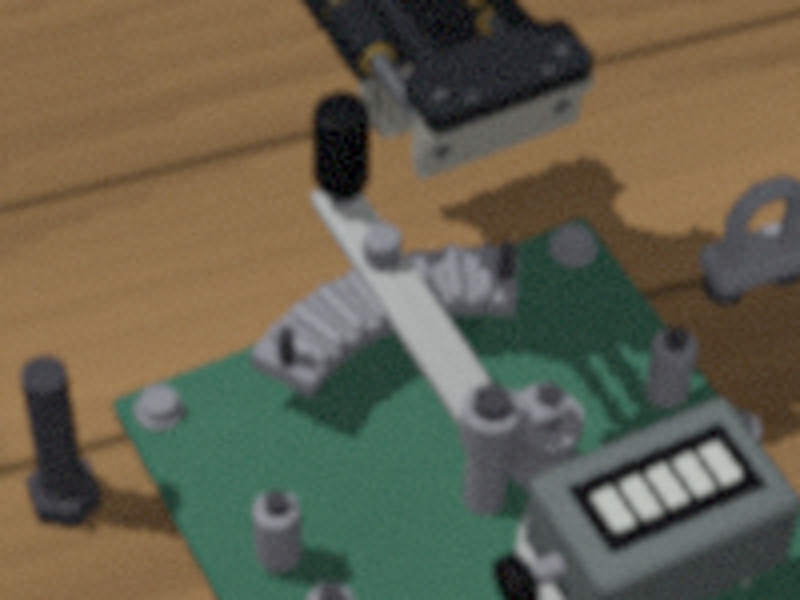

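The lever snapped on and there is no contact force. Now I'll back away left, up, and out of the way, then check.

```bash
python3 -m crank '[[0,-0.003,0.02,0,0],[0,-0.005,0.04,0,0],[0,0,0,0,0],[0,0,0,0.08,0],[0,0,0,0.1,0],[0,0,0,0.1,0],[0,0,0.08,0.03,0],[0,-0.02,0.08,0,0]]'
python3 -m crank '[[0,-0.03,0.09,0,0],[0,-0.03,0.09,0,0],[0,-0.03,0.09,0,0],[0,-0.03,0.09,0,0],[0,-0.03,0.09,0,0],[0,-0.03,0.09,0,0],[0,0,0,0,0],[0,0,0,0,0]]'
python3 - <<'E'
from h import *
o=arm.observe();print(o["position"],o["force"],o["clock"])
k=plane("scene",305.2,169.2,.128);d=k[:2]-np.array([.6657,.0549]);print("prev val",np.arctan2(-d[1],-d[0])-TH+.42)
for n in("top","scene"):
    im=arm.get_image(n)[:,:,::-1]; cv2.imwrite(f"pics/{n}9f.png",im)
    y=150 if n=="top" else 140
    cv2.imwrite(f"pics/{n}9.png",cv2.resize(im[y:y+150,220:420],None,fx=4,fy=4,interpolation=cv2.INTER_CUBIC))
E
```

```text
clock: 14.03
position: [0.5104, 0.154, 0.2204]
ee_rot: [2.067, 2.361, 0.011]
force: [1.3, 0.8, -0.7]
width: 0.004
clock: 14.7
position: [0.4332, 0.3731, 0.2155]
ee_rot: [2.058, 2.374, -0.001]
force: [0.8, -0.3, -0.2]
width: 0.007
[0.43322067 0.37314591 0.21551681] [ 0.75529716 -0.32792909 -0.16141336] 14.7
prev val 0.4223266305895861
```

View pics/top9.png

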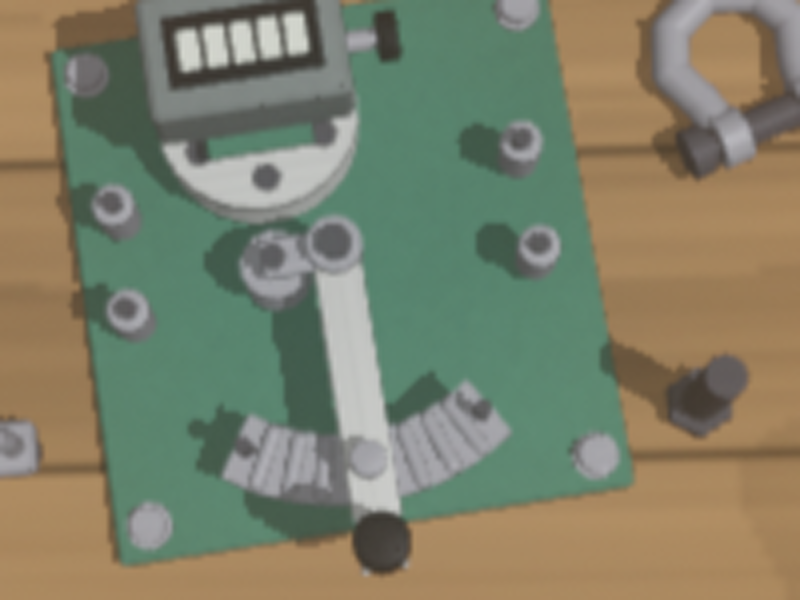

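View pics/scene9.png

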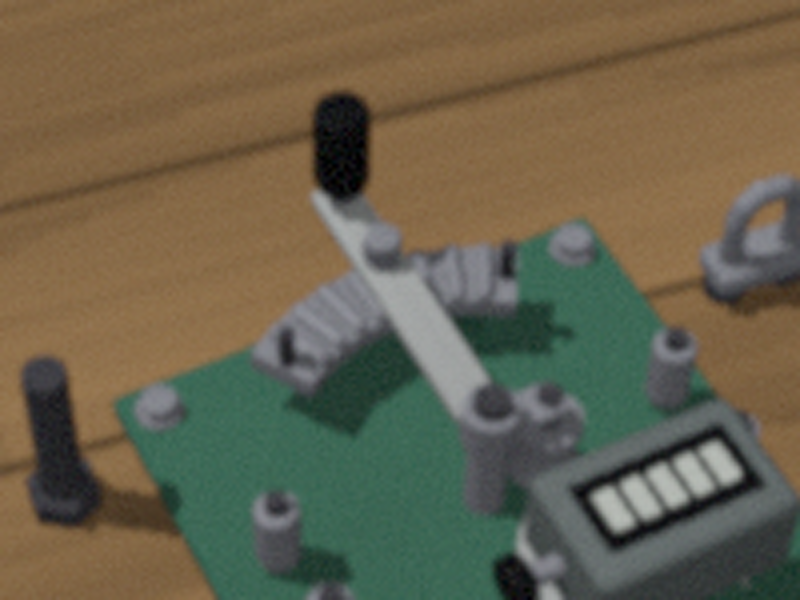

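View pics/top9f.png

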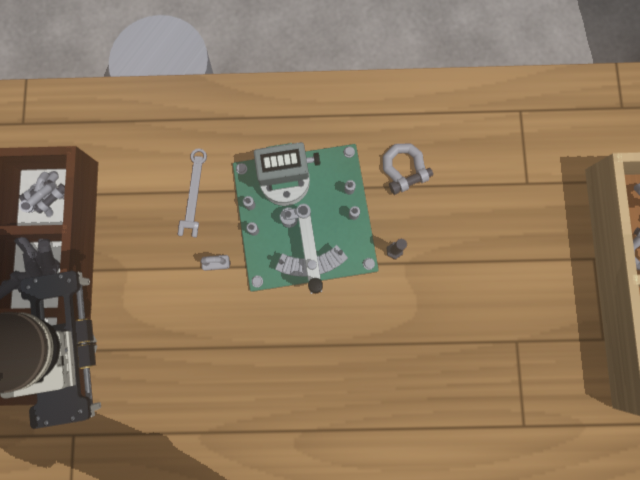

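Run:
```python
from h import *
k=plane("top",315.5,285.25,.128);d=k[:2]-np.array([.6579,.0577]);print("val top",np.arctan2(-d[1],-d[0])-TH+.42)
for n in("top","scene"):
    d=cv2.absdiff(cv2.imread(f"pics/{n}0.png"),cv2.imread(f"pics/{n}9f.png")).max(2)
    for nm,r in {"top":{"spanner":(150,240,178,210),"clip":(250,275,198,232),"shackle":(140,195,378,435),"bolt":(235,262,383,410)},"scene":{"spanner":(215,305,438,495),"bolt":(226,272,225,248)}}[n].items(): print(n,nm,(d[r[0]:r[1],r[2]:r[3]]>60).sum())
o=arm.observe();print(o["force"],np.abs(o["dq"]).max())
arm.sign_off()
```

```text
val top 0.4263886460461918
top spanner 0
top clip 0
top shackle 0
top bolt 0
scene spanner 0
scene bolt 0
[ 0.77021898 -0.06547141  0.56107563] 0.020001140537901113
the job is handed in; nothing more can be done
```

The lever is in the third notch, counted from closed, with the arm clear of it, and I have handed the job in at about 15 s of the 48 s allowed.

- **Closing:** The lever started at about 0.56, the fourth notch. I pushed the knob from its right side with the shut fingertips until it met about 5 N at the closed end. After I backed off, the camera put it at 0.00.
- **Opening:** From the knob's left side I pushed it right until it had clicked three times. I saw it at 0.28 on the way, and it then snapped on past the third ridge by itself.
- **Last checks:** The lever read 0.422 in the scene camera before I backed away, and 0.426 in the top camera afterwards, against a target of 0.42. The before-and-after pictures show no movement of the clip, bolt, shackle or spanner. The contact force was near zero. The highest force I saw was about 7 N, reading only at the end of each move.

**Disagreements:**
- The two cameras differed by about 8 mm in x for the machine. The angles did not suffer, because each view was used on its own.
- In the scene camera the gripper looked about 17 mm higher than its stated size. I allowed for both possibilities when choosing the pushing height.

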